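# Make up two phone-repair kits

### The arm

A 7-joint arm with a two-finger parallel gripper is mounted at the origin on the work surface. World frame = base frame: x ahead of the robot, y to its left, z up, the work surface at z = 0. Lengths are in mm, angles in rad, forces in N, time in s.
With the tool pointing down it reaches from about 400 to 875 mm from the base axis. Payload 4.4 kg.
Tool frame: the origin (TCP) lies on the centre line of the jaws, within the pads' length; the fingertips stand 25 mm ahead of it and the grasp point (between the pads) lies 6 mm ahead of it (ctrl.finger_overhang is the distance from the TCP to the fingertips, in mm); z points along the fingers, y is the line along which they close (so a half turn about z gives the same grasp; the last joint's range is limited). The gripper opens to 85 mm and grips with 20 to 120 N. Pads are 22 mm wide; open, the fingers measure 114 mm over their backs; the gripper's body (76 mm by 85 mm) begins 54 mm behind the grasp point. The pads swing forward as they close: fully open they stand 13 mm farther back than shut.
Start: joints at [-1.351, 0.628, 0.038, 1.517, -0.027, 0.996, -0.02], TCP at [183.228, 623.655, 256.313] pointing down, gripper open.
Joint ranges: [-3.06, 3.06], [-0.37, 2.12], [-1.25, 1.32], [0.18, 2.47], [-1.1, 4.24], [0.23, 1.98], [-2.94, 2.94]. Speed limits (rad/s): [2.57, 2.57, 3.14, 3.14, 3.14, 3.14, 3.14].

### API

Orientations are given as [roll, pitch, yaw] about the fixed x, y, z axes, in that order (R = Rz(yaw) Ry(pitch) Rx(roll)).
In Python, from cell import ctrl gives the robot as it stands. The module is installed in compiled form; this text tells all that it offers.
- The arm moves only by the tool play_rows, never from a script. Its argument "targets" is a list of rows, each a list of 5 numbers: the closure, from 0 (fully open) to 1 (shut), then the shift along the tool's x, y, z in cm, then the turn about the tool's z in degrees. In form: [[gripper, dx, dy, dz, spin], ...]. A call has 1 to 10 rows; each row is the pose to reach, as a shift and turn from the pose commanded when the call began, along the tool's axes at that moment; what a row does not reach only later rows make up. A row lasts 1/10 s, in which the tool goes at most 50 mm and 8.59 degrees, less where a joint would pass 70% of its speed; a pose out of reach is approached as far as the arm can. A call with a gripper value outside its range is refused whole. The fingers move at their own pace and stop on an object; the grip force is fixed at half the most. Time passes only in rows, so rows that repeat a pose let the fingers close. It gives the time, the measured TCP pose, the force, the opening and the grip force at its end, in the units of the state.
- ctrl.read_state(): the state, without advancing time (a new reading comes with each control period).
- ctrl.get_image(name): name is "scene" or "top" or "wrist"; returns (picture, depth): 420x560x3 uint8, red, green, blue; 420x560 float32, mm along the optical axis (not along the pixel's ray), 0 where there is no reading.
- ctrl.calibration(name): a dict with "vfov" (degrees; the focal length in pixels is half the picture's height over the tangent of half this angle, whatever the lens; pixels are square), "cx", "cy" (the principal point, pixels), "k1" (the pictures are not rectified: a ray, as slopes to the right and down, at radius r is drawn at 1 + k1 r^2 times it, then the intrinsics apply), "extrinsics" (4x4, takes a point from camera to world coordinates); the wrist camera has in their place "mount" (4x4, takes a point from camera to tool coordinates, whose origin is the TCP and whose axes are the flange's). Camera axes: x right, y down, z forward; pixel columns grow to the right and rows downward; lengths in mm; the calibration is good to about 2 mm. A picture is of the moment at which its call begins: read the wrist's pose just before it. calibration takes no time and is no camera call.
- ctrl.finish_job(): hands the job in; it is judged then, once.
Trained networks look in the newest picture that a camera, given by its name, has taken for a name from the list of things; names that differ only in an ending like _2 or _b are one class to them, and where a whole thing is asked for, a point or a joint stands for the part that bears it (a point fixed in the world has none). Each returns a list of dicts, best first, with "confidence" (0 to 1); they miss things now and then, are a little off and sometimes report something else, mostly with a low value. They report only what shows in the picture. A call takes as long as a camera call. They do not tell look-alikes from the thing itself.
- ctrl.search_frame(camera, name): "bbox" ([left, top, right, bottom] in pixels, round what is visible of it).
- ctrl.trace(camera, name): "pixels" (420x560 bool, what is visible of it) and "bbox" ([left, top, right, bottom] in pixels, round what is visible of it).
The state is a dict: "clock": time; "qpos": joint angles; "qd": joint speeds; "tau": joint torques, N m; "eef_pos": TCP position; "tool_rot": TCP orientation; "force": force on the tool from outside, world axes, zero at the start; "torque": the same for the moment, N m; "width": finger opening in mm; "gripper_force": force on a finger pad.
Only numpy, scipy, OpenCV 4.12 (cv2) and the standard library are available. Lean on these libraries where they do the work, as an engineer would, in place of code of your own. Each camera call takes 0.05 s, during which the arm holds its last target. There are 200 camera calls.

### The job

Make up the two repair kits. The tray with two bays gets the suction lifter and one roll of tape; the tray with three bays gets the amber solvent bottle, the white dropper bottle and the other roll of tape. Put one thing in each bay, whichever bay of the tray you like, standing upright on the bay's floor with the tape lying flat, and leave the round tin and the black eyepiece where they are.

Things in the scene. Friction and masses are not known exactly. Their poses are not given: they have to be found in the camera images.
- lifter: Suction lifter: round black rubber cup 54 mm in diameter at the bottom, above it an upright grey loop handle 44 mm long (along its own x), 12 mm thick (along its own y). Total height 60 mm; top bar of the handle 46 to 60 mm above the underside, its two legs below that. About 60 g. Origin: centre of the cup's underside; z up.
- tape_a: One of two identical small rolls of tan masking tape, lying flat: a ring 48 mm outside diameter, 28 mm hole, 25 mm high, 35 g. Origin: centre of its underside; z up. The two rolls are interchangeable.
- tape_b: One of two identical small rolls of tan masking tape, lying flat: a ring 48 mm outside diameter, 28 mm hole, 25 mm high, 35 g. Origin: centre of its underside; z up. The two rolls are interchangeable.
- solvent: Squat amber glass bottle, 40 mm diameter and straight-sided up to 38 mm, then a shoulder and a flat black cap 27 mm in diameter, from 46 to 62 mm high. 70 g (times 0.7 to 1.4). Origin: centre of its underside; z up.
- dropper: Slim white plastic bottle, 30 mm diameter and straight-sided up to 42 mm, with a thin pointed black nozzle up to 70 mm. 45 g (times 0.7 to 1.4). Origin: centre of its underside; z up.
- tray_two: Low open kit tray with TWO bays, 88 mm (x) by 152 mm (y) outside. Grey plastic, fixed to the bench. Origin: centre of its underside, on the bench; z up. Bays in a row along its y, which is within 12 degrees of world y. Floor 4 mm thick; walls and dividers 4 mm thick, tops 14 mm above the bench. Bay inside: 80 mm (x) by 70 mm (y). Bay centres at y = -37 and +37 mm, x = 0.
- tray_three: Low open kit tray with THREE bays, 88 mm (x) by 226 mm (y) outside. Grey plastic, fixed to the bench. Origin: centre of its underside, on the bench; z up. Bays in a row along its y, which is within 12 degrees of world y. Floor 4 mm thick; walls and dividers 4 mm thick, tops 14 mm above the bench. Bay inside: 80 mm (x) by 70 mm (y). Bay centres at y = -74, 0 and +74 mm, x = 0.
- tin: Bystander, not part of a kit: round closed tin of bare metal, 54 mm diameter, 22 mm high, no hole, 90 g, loose among the stock. Origin: centre of its underside.
- eyepiece: Bystander, not part of a kit: black microscope eyepiece with a round lens in its top, standing on its narrow end, stepped cylinder 28 mm diameter below and 38 mm above, 50 mm high, 80 g, loose among the stock. Origin: centre of its underside.
There are look-alikes about, which are no part of the job. Leave any purple or yellow look-alike of the solvent alone.

How it is judged (in metres and radians):
At the end, for the whole second after the job is handed in: Lifter and one tape in the two-bay tray; both bottles and the other tape in the three-bay tray; one thing a bay, anywhere on its floor (underside within 4 mm), within 0.12 rad of upright, released, at rest; tin and eyepiece within 20 mm of their starts (x of lifter in the frame of tray_two between -0.03 and 0.03 m and y of lifter in the frame of tray_two between -0.063 and 0.063 m and x of solvent in the frame of tray_three between -0.03 and 0.03 m and y of solvent in the frame of tray_three between -0.1 and 0.1 m and x of dropper in the frame of tray_three between -0.03 and 0.03 m and y of dropper in the frame of tray_three between -0.1 and 0.1 m and (((x of tape_a in the frame of tray_two between -0.03 and 0.03 m and y of tape_a in the frame of tray_two between -0.063 and 0.063 m) and (x of tape_b in the frame of tray_three between -0.03 and 0.03 m and y of tape_b in the frame of tray_three between -0.1 and 0.1 m)) or ((x of tape_b in the frame of tray_two between -0.03 and 0.03 m and y of tape_b in the frame of tray_two between -0.063 and 0.063 m) and (x of tape_a in the frame of tray_three between -0.03 and 0.03 m and y of tape_a in the frame of tray_three between -0.1 and 0.1 m))) and (y of solvent in the frame of tray_three between -0.1 and -0.048 m or y of dropper in the frame of tray_three between -0.1 and -0.048 m or y of tape_a in the frame of tray_three between -0.1 and -0.048 m or y of tape_b in the frame of tray_three between -0.1 and -0.048 m) and (y of solvent in the frame of tray_three between -0.026 and 0.026 m or y of dropper in the frame of tray_three between -0.026 and 0.026 m or y of tape_a in the frame of tray_three between -0.026 and 0.026 m or y of tape_b in the frame of tray_three between -0.026 and 0.026 m) and (y of solvent in the frame of tray_three between 0.048 and 0.1 m or y of dropper in the frame of tray_three between 0.048 and 0.1 m or y of tape_a in the frame of tray_three between 0.048 and 0.1 m or y of tape_b in the frame of tray_three between 0.048 and 0.1 m) and (y of lifter in the frame of tray_two between -0.063 and -0.011 m or y of tape_a in the frame of tray_two between -0.063 and -0.011 m or y of tape_b in the frame of tray_two between -0.063 and -0.011 m) and (y of lifter in the frame of tray_two between 0.011 and 0.063 m or y of tape_a in the frame of tray_two between 0.011 and 0.063 m or y of tape_b in the frame of tray_two between 0.011 and 0.063 m) and height (world z) of lifter between 0 and 0.008 m and angle between each of lifter, tape_a, tape_b, solvent, dropper's own z axis and vertical below 0.12 rad and linear speed of each of lifter, tape_a, tape_b, solvent, dropper below 0.02 m/s and angular speed of each of lifter, tape_a, tape_b, solvent, dropper below 0.3 rad/s and height (world z) of tape_a between 0 and 0.008 m and height (world z) of tape_b between 0 and 0.008 m and height (world z) of solvent between 0 and 0.008 m and height (world z) of dropper between 0 and 0.008 m and distance of each of tin, eyepiece from where it was at the start of the episode below 0.02 m); the robot touches nothing.
It fails at once if the tin or the eyepiece is pushed more than 20 mm or knocked over (distance of any of tin, eyepiece from where it was at the start of the episode above 0.02 m or angle between any of tin, eyepiece's own z axis and vertical above 0.5 rad).
It also fails if it takes over 120 s, if anything falls off the work surface, if the arm or the gripper's body presses on something with over 40 N, if the wrist force passes 120 N, or if a joint passes its speed limit or range.

## Working session

There is one attempt and no reset: what is moved stays moved. The work goes in short steps, Python scripts to look and compute and a tool call to move; the robot and the scene stay as the last step left them, time stands still between calls to the robot, and variables do not carry over. Pictures are saved under pics/ and viewed, at most 14 in all, crops included, and the job is handed in when it is done.

Besides the shell and the picture viewer there is one more tool, called after "Call:" as name([rows], argument=value, ...), one row to a line, values as JSON. play_rows: Moves the arm, as the interface text tells. Its arguments: {"type":"object","properties":{"targets":{"type":"array"}},"required":["targets"]}

```bash
mkdir -p pics
cat > h.py <<'E'
import numpy as np, cv2, json
from scipy.spatial.transform import Rotation as R
from cell import ctrl
def tool():
    s=ctrl.read_state(); T=np.eye(4); T[:3,:3]=R.from_euler('xyz',s['tool_rot']).as_matrix(); T[:3,3]=s['eef_pos']; return T
def cam(name):
    c=ctrl.calibration(name)
    T=np.array(c['extrinsics']) if 'extrinsics' in c else tool()@np.array(c['mount'])
    f=210/np.tan(np.radians(c['vfov'])/2)
    K=np.array([[f,0,c['cx']],[0,f,c['cy']],[0,0,1]]); return K,np.array([c['k1'],0,0,0,0.]),T
def world(name,dep,T=None):
    K,d,T0=cam(name); T=T0 if T is None else T
    v,u=np.mgrid[0:420,0:560]
    n=cv2.undistortPoints(np.stack([u,v],-1).reshape(-1,1,2).astype(float),K,d).reshape(420,560,2)
    P=np.dstack([n*dep[...,None],dep])@T[:3,:3].T+T[:3,3]
    P[dep<=0]=np.nan; return P
def save(n,im): cv2.imwrite('pics/'+n,im[...,::-1])
E
cat > a.py <<'E'
from h import *
for c in ['scene','top']:
    im,d=ctrl.get_image(c); P=world(c,d); np.savez(c,im=im,P=P); save(c+'0.png',im)
    for n in ['lifter','tape_a','solvent','dropper','tray_two','tray_three','tin','eyepiece']:
        for r in ctrl.trace(c,n)[:5]:
            p=P[r['pixels']]; p=p[~np.isnan(p[:,0])]
            if len(p)==0: continue
            top=p[p[:,2]>np.percentile(p[:,2],95)-4]
            print(c,n,round(r['confidence'],2),np.round(r['bbox']).astype(int).tolist(),'ctr',np.round((top.min(0)+top.max(0))[:2]/2).tolist(),'z',round(np.percentile(p[:,2],95)),'rgb',im[r['pixels']].mean(0).astype(int).tolist())
print(ctrl.read_state())
E
python3 a.py
```

```text
scene lifter 0.67 [305, 143, 325, 165] ctr [478.0, 249.0] z 59 rgb [53, 52, 52]
scene tape_a 0.7 [171, 275, 199, 299] ctr [450.0, -241.0] z 28 rgb [100, 81, 59]
scene tape_a 0.59 [277, 176, 297, 191] ctr [464.0, 124.0] z 26 rgb [94, 75, 54]
scene solvent 0.7 [251, 197, 270, 225] ctr [474.0, 9.0] z 62 rgb [66, 49, 35]
scene solvent 0.68 [282, 222, 301, 246] ctr [564.0, -5.0] z 63 rgb [119, 102, 19]
scene solvent 0.65 [227, 178, 244, 206] ctr [379.0, 20.0] z 62 rgb [70, 44, 82]
scene dropper 0.72 [156, 351, 177, 372] ctr [521.0, -379.0] z 63 rgb [110, 108, 102]
scene tray_two 0.64 [225, 262, 306, 332] ctr [597.0, -161.0] z 15 rgb [71, 70, 71]
scene tray_three 0.55 [306, 161, 383, 235] ctr [609.0, 176.0] z 14 rgb [70, 68, 69]
scene tin 0.76 [220, 246, 243, 265] ctr [478.0, -119.0] z 24 rgb [78, 77, 81]
scene eyepiece 0.47 [340, 121, 356, 139] ctr [502.0, 368.0] z 51 rgb [55, 55, 54]
top lifter 0.93 [173, 222, 194, 247] ctr [474.0, 253.0] z 62 rgb [20, 20, 22]
top tape_a 0.86 [394, 228, 417, 252] ctr [450.0, -241.0] z 28 rgb [77, 59, 39]
top tape_a 0.53 [230, 229, 249, 252] ctr [462.0, 1
[... 669 characters left out ...]
.9, 'qpos': array([-1.35084653,  0.62836506,  0.03848537,  1.5173955 , -0.0269937 ,
        0.99629672, -0.01997841]), 'qd': array([-1.26311754e-03,  8.76724654e-04,  1.07040605e-05, -1.42311826e-03,
        2.44222945e-03,  5.88880395e-04, -9.73264280e-05]), 'tau': array([ 4.95418662e-04, -5.63248408e+01,  1.22593906e+00, -1.93781215e+01,
        1.10100917e-02,  1.64527471e-03,  7.16081445e-06]), 'eef_pos': array([183.19364727, 623.6709588 , 256.33726015]), 'tool_rot': array([ 3.14154028e+00, -4.23517029e-05,  2.85585481e+00]), 'force': array([ 0.67973551, -0.88483529,  0.87240527]), 'torque': array([ 0.01151164, -0.00320651,  0.00204773]), 'gripper_force': 0.0, 'width': 85.16082552315319}
```

```bash
cat > b.py <<'E'
from h import *
z=np.load('top.npz'); im,P=z['im'],z['P']
c=im[140:300,100:490]; save('topcrop.png',cv2.resize(c,None,fx=2,fy=2,interpolation=3))
s=np.load('scene.npz'); save('sol.png',cv2.resize(s['im'][160:270,210:330],None,fx=5,fy=5,interpolation=3))
for n in ['tray_two','tray_three']:
    A=[]
    for c in ['top','scene']:
        Q=np.load(c+'.npz')['P']
        b={'tray_two':(520,680,-250,-70),'tray_three':(530,690,50,310)}[n]
        m=(Q[...,0]>b[0])&(Q[...,0]<b[1])&(Q[...,1]>b[2])&(Q[...,1]<b[3])&(Q[...,2]>9)&(Q[...,2]<22)
        r=cv2.minAreaRect(Q[m][:,:2].astype(np.float32)); print(n,c,r)
E
python3 b.py
```

```text
tray_two top ((597.084228515625, -159.1217041015625), (150.4068603515625, 89.11510467529297), 86.12493133544922)
tray_two scene ((596.525634765625, -160.16543579101562), (152.44741821289062, 89.6218490600586), 86.446533203125)
tray_three top ((606.1781616210938, 177.89144897460938), (226.13111877441406, 89.4308853149414), 82.92935943603516)
tray_three scene ((606.8739013671875, 176.8077392578125), (228.97531127929688, 89.71331787109375), 83.01909637451172)
```

View pics/topcrop.png

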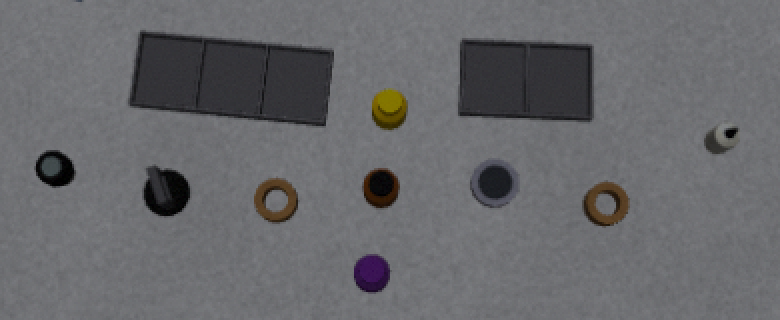

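View pics/sol.png

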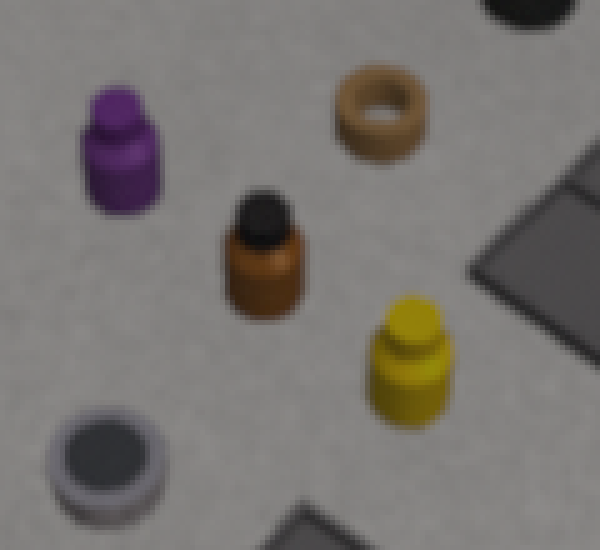

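The amber bottle with the black cap, at scene (260,210) and top (292,233), is the solvent. The purple bottle at scene (235,192) and the yellow one at scene (291,234) are look-alikes; the enlarged crop confirms this. The trays sit at the upper left (three bays) and upper right (two bays). The lifter handle is at top (183,235).

I'll go above the left tape roll first.

Call:
play_rows([
  [0,-41.6,-39.8,6,73.6],
  [0,-41.6,-39.8,6,73.6],
  [0,-41.6,-39.8,6,73.6],
  [0,-41.6,-39.8,6,73.6],
  [0,-41.6,-39.8,6,73.6],
  [0,-41.6,-39.8,6,73.6],
  [0,-41.6,-39.8,6,73.6],
  [0,-41.6,-39.8,6,73.6],
  [0,-41.6,-39.8,6,73.6],
  [0,-41.6,-39.8,6,73.6],
])

```text
clock: 1.9
eef_pos: [431.9, 191.1, 204.5]
tool_rot: [3.141, -0.0, 1.57]
force: [0.6, 0.3, -0.3]
width: 85.2
gripper_force: 0.0
```

Call:
play_rows([
  [0,0,0,0,0],
  [0,0,0,0,0],
  [0,0,0,0,0],
])

```text
clock: 2.2
eef_pos: [430.6, 193.8, 204.5]
tool_rot: [-3.141, -0.001, 1.573]
force: [-0.7, 0.2, 0.3]
width: 85.3
gripper_force: 0.0
```

```bash
cat > look.py <<'E'
from h import *
import sys
T=tool(); im,d=ctrl.get_image('wrist'); K,D,_=cam('wrist')
P=world('wrist',d,T@np.array(ctrl.calibration('wrist')['mount'])); 
if sys.argv[1]!='-': save(sys.argv[1],im)
s=ctrl.read_state(); print('eef',s['eef_pos'].round(1),'yaw',np.degrees(s['tool_rot'][2]).round(1),'w',round(s['width'],1),'ovh',ctrl.finger_overhang,'q',s['qpos'].round(2))
for n in sys.argv[2:]:
    for r in ctrl.trace('wrist',n)[:3]:
        p=P[r['pixels']]; p=p[~np.isnan(p[:,0])]
        if len(p)<20: continue
        h=np.percentile(p[:,2],97); t=p[p[:,2]>h-5]
        rc=cv2.minAreaRect(t[:,:2].astype(np.float32))
        print(n,round(r['confidence'],2),np.round(r['bbox']).astype(int).tolist(),'z',round(h,1),'rect',np.round(rc[0],1),np.round(rc[1],1),round(rc[2],1),'low z',round(np.percentile(p[:,2],3),1))
E
python3 look.py w1.png tape_a lifter solvent
```

```text
eef [430.4 194.2 204.5] yaw 90.2 w 85.4 ovh 25.0 q [-0.74  0.48  0.37  2.06 -0.28  0.65 -0.18]
tape_a 0.9 [293, 232, 345, 287] z 27.0 rect [463.2 127.2] [45.9 45.9] 45.9 low z 5.1
lifter 0.74 [309, 88, 377, 152] z 61.7 rect [475.8 251.5] [43.3 12.4] 18.0 low z 4.0
solvent 0.94 [385, 348, 410, 379] z 29.9 rect [508.3 106.7] [ 17.1 230.4] 21.7 low z 3.6
solvent 0.78 [211, 329, 254, 387] z 63.0 rect [376.3  27.4] [26.6 13.3] 24.3 low z 5.0
solvent 0.71 [306, 337, 350, 380] z 49.9 rect [451.1 106.9] [ 24.8 194.1] 13.1 low z 4.3
```

View pics/w1.png

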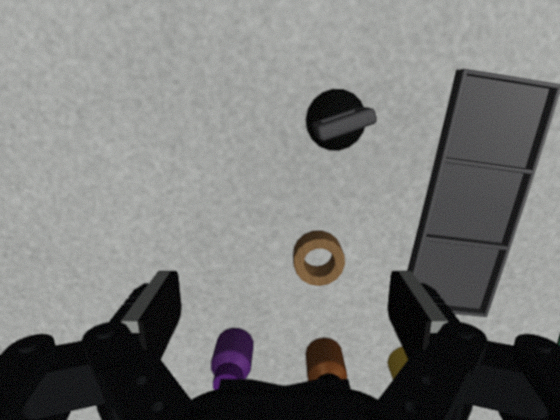

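Tape at wrist (319,258) is at about (463,127), and the lifter at (341,120) is at about (476,251) with its handle at 18°. Picking the tape now.

Call:
play_rows([
  [0,-6.7,3.3,5,0],
  [0,-6.7,3.3,9,0],
  [0,-6.7,3.3,13,0],
  [0,-6.7,3.3,16.0,0],
  [0,-6.7,3.3,16.7,0],
  [0,-6.7,3.3,16.7,0],
  [1,-6.7,3.3,16.7,0],
  [1,-6.7,3.3,16.7,0],
  [1,-6.7,3.3,16.7,0],
  [1,-6.7,3.3,16.7,0],
])

```text
clock: 3.4
eef_pos: [465.1, 126.4, 39.9]
tool_rot: [3.138, -0.002, 1.572]
force: [-2.6, -0.3, 14.8]
width: 45.8
gripper_force: 58.9
```

Call:
play_rows([
  [1,0,0,0,0],
  [1,0,0,0,0],
  [1,0,0,0,0],
  [1,0,0,0,0],
])

```text
clock: 3.8
eef_pos: [465.1, 126.4, 39.9]
tool_rot: [3.138, -0.002, 1.572]
force: [-1.4, -0.0, 15.1]
width: 45.4
gripper_force: 58.9
```

Call:
play_rows([
  [1,0,0,-1,0],
  [1,0,0,-5,0],
  [1,0,0,-10,0],
  [1,0,0,-12,0],
  [1,0,0,-12,0],
  [1,0,0,-12,0],
])

```text
clock: 4.4
eef_pos: [464.0, 126.0, 158.3]
tool_rot: [3.14, -0.001, 1.572]
force: [0.0, -0.5, -0.6]
width: 44.8
gripper_force: 61.5
```

```bash
python3 look.py w2.png tape_a
```

```text
eef [463.5 125.8 157.4] yaw 90.1 w 45.1 ovh 25.0 q [-0.55  0.57  0.33  2.08 -0.35  0.54  0.04]
tape_a 0.91 [231, 217, 337, 334] z 145.0 rect [464.4 125.6] [47.7 44.9] 89.9 low z 123.7
```

View pics/w2.png

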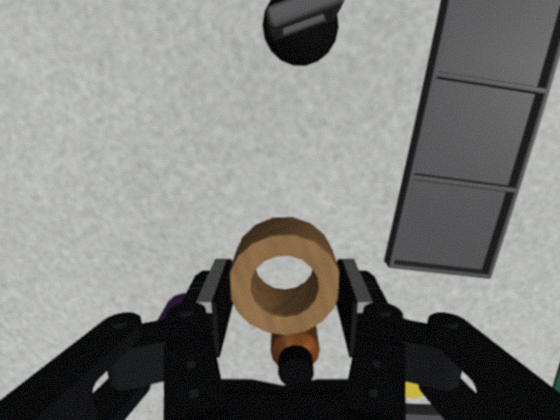

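Call:
play_rows([
  [1,3,4,0,0],
  [1,6,8,0,0],
  [1,9,11.5,0,0],
  [1,12.5,15.2,0,0],
  [1,12.5,15.2,0,0],
  [1,12.5,15.2,4,0],
  [1,12.5,15.2,8,0],
  [1,12.5,15.2,10.5,0],
  [1,12.5,15.2,11.5,0],
  [1,12.5,15.2,11.5,0],
])

```text
clock: 5.5
eef_pos: [614.4, 249.6, 41.7]
tool_rot: [-3.137, 0.001, 1.571]
force: [-0.7, 0.4, 2.6]
width: 45.2
gripper_force: 73.5
```

Call:
play_rows([
  [1,0,0,0,0],
  [0,0,0,0,0],
  [0,0,0,0,0],
  [0,0,0,0,0],
  [0,0,0,0,0],
  [0,0,0,0,0],
  [0,0,0,-4,0],
  [0,0,0,-9,0],
  [0,0,0,-14,0],
  [0,0,0,-14,0],
])

```text
clock: 6.5
eef_pos: [620.8, 251.5, 190.3]
tool_rot: [3.128, -0.005, 1.571]
force: [0.1, 0.1, -0.2]
width: 85.4
gripper_force: 0.0
```

```bash
python3 look.py w3.png tape_a lifter
```

```text
eef [618.6 251.2 186.8] yaw 90.0 w 85.5 ovh 25.0 q [-0.64  0.75  0.38  1.55 -0.34  0.9  -0.15]
tape_a 0.83 [244, 166, 307, 226] z 31.2 rect [615.7 249.5] [47.1 46.7] 44.6 low z 5.5
lifter 0.87 [55, 163, 151, 222] z 61.6 rect [476.4 251.6] [43.8 12.1] 19.1 low z 3.3
```

Call:
play_rows([
  [0,0,-14,0,71.5],
  [0,0,-14,0,71.5],
  [0,0,-14,0,71.5],
  [0,0,-14,0,71.5],
  [0,0,-14,0,71.5],
  [0,0,-14,0,71.5],
  [0,0,-14,0,71.5],
  [0,0,-14,0,71.5],
  [0,0,-14,0,71.5],
  [0,0,-14,0,71.5],
])

```text
clock: 7.65
eef_pos: [474.8, 250.1, 180.7]
tool_rot: [3.14, 0.004, 0.323]
force: [0.4, -0.2, 0.6]
width: 85.5
gripper_force: 0.0
```

```bash
python3 look.py - lifter
```

```text
eef [475.  250.2 181. ] yaw 18.6 w 85.7 ovh 25.0 q [-1.    0.69  0.74  1.92 -0.65  0.79 -1.14]
lifter 0.59 [253, 156, 314, 238] z 61.6 rect [476.5 251.2] [43.1 11.9] 19.0 low z 3.2
```

Call:
play_rows([
  [0,0.1,0,4,0],
  [0,0.1,0,8,0],
  [0,0.1,0,11,0],
  [0,0.1,0,12.1,0],
  [1,0.1,0,12.1,0],
  [1,0.1,0,12.1,0],
  [1,0.1,0,12.1,0],
  [1,0.1,0,12.1,0],
  [1,0.1,0,12.1,0],
  [1,0.1,0,12.1,0],
])

```text
clock: 8.75
eef_pos: [477.4, 251.3, 62.3]
tool_rot: [-3.141, -0.001, 0.324]
force: [-1.0, 0.7, 4.4]
width: 10.5
gripper_force: 61.9
```

Call:
play_rows([
  [1,0,0,0,0],
  [1,0,0,0,0],
  [1,0,0,-1,0],
  [1,0,0,-5,0],
  [1,0,0,-10,0],
  [1,0,0,-13,0],
  [1,0,0,-13,0],
  [1,0,0,-13,0],
])

```text
clock: 9.55
eef_pos: [476.6, 251.1, 191.9]
tool_rot: [-3.141, -0.001, 0.324]
force: [-0.2, -0.3, -1.2]
width: 10.9
gripper_force: 61.1
```

```bash
python3 look.py w4.png lifter
```

```text
eef [476.  250.9 190.9] yaw 18.5 w 11.1 ovh 25.0 q [-1.01  0.68  0.76  1.91 -0.64  0.81 -1.15]
lifter 0.97 [236, 201, 333, 353] z 191.5 rect [476.  250.4] [43.8 12.3] 19.1 low z 132.1
```

View pics/w4.png

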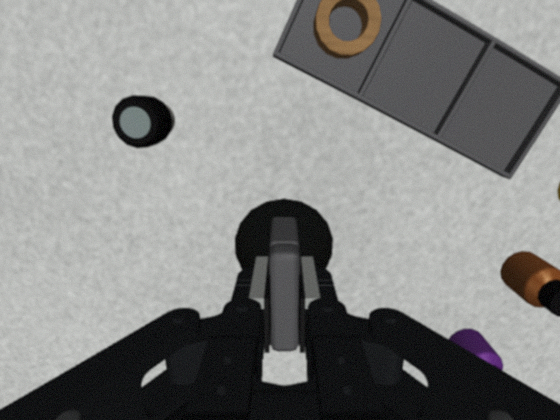

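Call:
play_rows([
  [1,-0.2,4,0,-7],
  [1,-0.2,8.5,0,-15],
  [1,-0.2,13,0,-23],
  [1,-0.2,17.5,0,-31],
  [1,-0.2,22,0,-39],
  [1,-0.2,26.5,0,-47],
  [1,-0.2,31,0,-55],
  [1,-0.2,35.5,0,-63],
  [1,-0.2,39.4,0,-71.5],
  [1,-0.2,39.4,0,-71.5],
])

```text
clock: 10.65
eef_pos: [599.8, -132.4, 190.2]
tool_rot: [-3.141, 0.005, 1.564]
force: [-1.8, -0.8, -0.4]
width: 10.9
gripper_force: 61.1
```

Call:
play_rows([
  [1,0,0,0,0],
  [1,0,0,0,0],
  [1,0,0,0,0],
])

```text
clock: 10.95
eef_pos: [599.8, -121.2, 190.7]
tool_rot: [-3.14, -0.001, 1.573]
force: [-0.0, 0.5, -0.9]
width: 10.9
gripper_force: 61.1
```

```bash
python3 look.py - lifter tray_two
```

```text
eef [ 600.  -121.4  191. ] yaw 90.2 w 10.9 ovh 25.0 q [-0.05  0.67  0.34  1.7  -0.29  0.82  0.42]
lifter 0.91 [234, 202, 332, 350] z 190.1 rect [ 600.3 -122.4] [11.8 44. ] 0.2 low z 131.6
tray_two 0.65 [233, 142, 338, 294] z 15.7 rect [ 598.4 -152.1] [135.1  88. ] 86.4 low z 3.8
```

Call:
play_rows([
  [1,-0.1,0,4,0],
  [1,-0.1,0,8,0],
  [1,-0.1,0,11,0],
  [1,-0.1,0,12.5,0],
  [1,-0.1,0,12.6,0],
  [1,-0.1,0,12.6,0],
  [0,-0.1,0,12.6,0],
  [0,-0.1,0,12.6,0],
  [0,-0.1,0,12.6,0],
  [0,-0.1,0,12.6,0],
])

```text
clock: 12.1
eef_pos: [600.4, -124.3, 65.8]
tool_rot: [3.141, 0.0, 1.571]
force: [0.2, -0.7, -1.0]
width: 68.5
gripper_force: 0.0
```

Call:
play_rows([
  [0,0,0,0,0],
  [0,0,0,0,0],
  [0,0,0,-4,0],
  [0,0,0,-9,0],
  [0,0,0,-14,0],
  [0,0,0,-14,0],
  [0,-11.8,-15,-14,0],
  [0,-11.8,-15,-14,0],
  [0,-11.8,-15,-14,0],
  [0,-11.8,-15,-14,0],
])

```text
clock: 13.1
eef_pos: [447.6, -243.9, 205.5]
tool_rot: [-3.141, 0.0, 1.57]
force: [0.5, -0.3, 0.7]
width: 85.3
gripper_force: 0.0
```

Call:
play_rows([
  [0,0,0,0,0],
  [0,0,0,0,0],
])

```text
clock: 13.3
eef_pos: [449.8, -243.0, 205.6]
tool_rot: [3.141, -0.0, 1.569]
force: [0.6, -0.5, -0.7]
width: 85.3
gripper_force: 0.0
```

```bash
python3 look.py w5.png lifter tape_a dropper
```

```text
eef [ 451.  -242.   205.5] yaw 90.0 w 85.6 ovh 25.0 q [ 0.21  0.52  0.34  1.96 -0.26  0.7   0.71]
lifter 0.59 [432, 2, 517, 81] z 65.7 rect [ 599.9 -125.5] [44.  12.8] 89.8 low z 7.2
tape_a 0.91 [257, 156, 317, 217] z 27.1 rect [ 451.8 -242.6] [46.8 46.3] 80.5 low z 0.9
dropper 0.8 [338, 301, 378, 359] z 67.2 rect [ 521.4 -377.9] [6.6 6.8] 65.3 low z 4.9
```

Call:
play_rows([
  [0,0,0.1,5,0],
  [0,0,0.1,10,0],
  [0,0,0.1,14,0],
  [0,0,0.1,16.3,0],
  [0,0,0.1,16.7,0],
  [1,0,0.1,16.7,0],
  [1,0,0.1,16.7,0],
  [1,0,0.1,16.7,0],
  [1,0,0.1,16.7,0],
  [1,0,0.1,16.7,0],
])

```text
clock: 14.5
eef_pos: [452.5, -242.8, 40.4]
tool_rot: [3.138, 0.001, 1.571]
force: [-0.6, 0.2, 5.2]
width: 45.0
gripper_force: 60.9
```

Call:
play_rows([
  [1,0,0,0,0],
  [1,0,0,-1,0],
  [1,0,0,-5,0],
  [1,0,0,-10,0],
  [1,0,0,-12,0],
  [1,2,5,-12,0],
  [1,3.2,10,-12,0],
  [1,4.5,14.4,-12,0],
  [1,4.5,14.4,-12,0],
  [1,4.5,14.4,-12,0],
])

```text
clock: 15.5
eef_pos: [596.2, -196.2, 159.2]
tool_rot: [3.141, 0.0, 1.574]
force: [-0.2, -0.8, -1.1]
width: 44.6
gripper_force: 61.5
```

```bash
python3 look.py - lifter tape_a tray_two
```

```text
eef [ 594.7 -197.4  159.2] yaw 90.0 w 44.4 ovh 25.0 q [ 0.07  0.73  0.34  1.68 -0.32  0.78  0.57]
lifter 0.75 [254, 68, 327, 148] z 65.8 rect [ 600.9 -125.8] [11.9 43.5] 0.2 low z 8.6
tape_a 0.84 [230, 213, 338, 334] z 145.7 rect [ 596.4 -195.7] [47.1 44.6] 86.5 low z 124.2
tray_two 0.81 [226, 37, 356, 249] z 15.7 rect [ 597.6 -160.6] [151.4  88.3] 86.6 low z 3.8
```

Call:
play_rows([
  [1,0,0,4,0],
  [1,0,0,8,0],
  [1,0,0,10.5,0],
  [1,0,0,11.5,0],
  [1,0,0,11.5,0],
  [1,0,0,11.5,0],
  [0,0,0,11.5,0],
  [0,0,0,11.5,0],
  [0,0,0,11.5,0],
  [0,0,0,11.5,0],
])

```text
clock: 16.7
eef_pos: [595.4, -197.4, 43.7]
tool_rot: [3.141, 0.0, 1.571]
force: [0.2, 0.8, -0.3]
width: 85.4
gripper_force: 0.0
```

Call:
play_rows([
  [0,0,0,0,0],
  [0,0,0,-4,0],
  [0,0,0,-9,0],
  [0,0,0,-14,0],
  [0,-14,-7,-15,0],
  [0,-14,-7,-15,0],
  [0,-14,-7,-15,0],
  [0,-14,-7,-15,0],
  [0,-14,-7,-15,0],
  [0,-14,-7,-15,0],
])

```text
clock: 17.7
eef_pos: [526.1, -335.9, 193.2]
tool_rot: [3.141, -0.002, 1.572]
force: [1.1, 0.3, -0.3]
width: 85.4
gripper_force: 0.0
```

Call:
play_rows([
  [0,-4,-0.4,0,0],
  [0,-4,-0.4,0,0],
  [0,-4,-0.4,0,0],
])

```text
clock: 18.0
eef_pos: [522.1, -376.4, 193.0]
tool_rot: [-3.141, -0.001, 1.572]
force: [0.4, 0.3, -0.9]
width: 84.9
gripper_force: 0.0
```

```bash
python3 look.py w6.png lifter tape_a dropper
```

```text
eef [ 522.4 -375.3  192.9] yaw 90.2 w 85.4 ovh 25.0 q [ 0.38  0.71  0.34  1.61 -0.29  0.88  0.84]
dropper 0.76 [265, 173, 305, 221] z 69.6 rect [ 522.  -378.2] [5.6 6.6] 86.5 low z 1.9
```

View pics/w6.png

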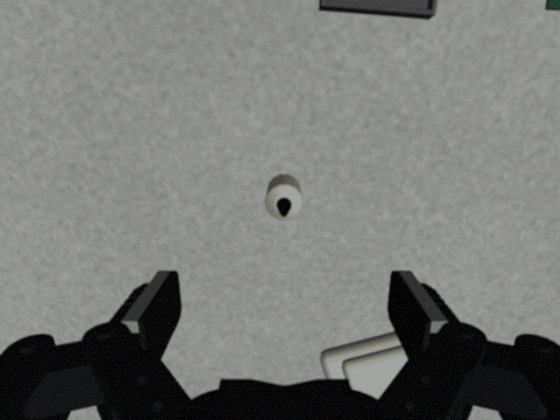

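The dropper is at (284,200), under the gripper. There is a light box at (370,370), so I'll check its clearance.

Run:
```python
from h import *
P=np.load('top.npz')['P']; m=(P[...,1]<-390)&(P[...,2]>10)&(P[...,0]>350)
p=P[m]; print(len(p),p.min(0),p.max(0)) if len(p) else print('none')
T=tool(); im,d=ctrl.get_image('wrist'); W=world('wrist',d,T@np.array(ctrl.calibration('wrist')['mount']))
q=W[325:400,325:420]; print(np.nanmin(q,(0,1)),np.nanmax(q,(0,1)),W[360,360],W[380,370])
```

```text
1239 [ 518.29375312 -602.11366643   10.17954813] [ 681.26274271 -390.17377216   44.61524127]
[ 531.62213596 -581.75981258   -1.60738582] [ 640.04366574 -356.96980724  256.66323053] [ 596.47143461 -539.62899215   27.64401122] [ 606.28146576 -558.05572733   33.78648618]
```

Call:
play_rows([
  [0,-0.1,0,5,0],
  [0,-0.1,0,10,0],
  [0,-0.1,0,14,0],
  [0,-0.1,0,15.4,0],
  [0,-0.1,0,15.4,0],
  [1,-0.1,0,15.4,0],
  [1,-0.1,0,15.4,0],
  [1,-0.1,0,15.4,0],
  [1,-0.1,0,15.4,0],
  [1,-0.1,0,15.4,0],
])

```text
clock: 19.25
eef_pos: [522.3, -379.0, 41.3]
tool_rot: [3.139, 0.001, 1.571]
force: [-0.4, 0.5, 6.7]
width: 28.1
gripper_force: 58.8
```

Call:
play_rows([
  [1,0,0,0,0],
  [1,0,0,0,0],
  [1,0,0,-1,0],
  [1,0,0,-5,0],
  [1,0,0,-10,0],
  [1,0,0,-14,0],
  [1,0,0,-14,0],
  [1,0,0,-14,0],
])

```text
clock: 20.05
eef_pos: [521.8, -378.6, 181.3]
tool_rot: [3.139, 0.001, 1.571]
force: [0.9, -0.2, -0.9]
width: 27.9
gripper_force: 59.2
```

```bash
python3 look.py w7.png dropper
```

```text
eef [ 521.1 -377.9  179.6] yaw 90.0 w 27.9 ovh 25.0 q [ 0.39  0.73  0.34  1.62 -0.3   0.85  0.85]
dropper 0.82 [246, 231, 322, 365] z 210.0 rect [ 522.2 -378.1] [6.3 6.5] 45.9 low z 147.6
```

View pics/w7.png

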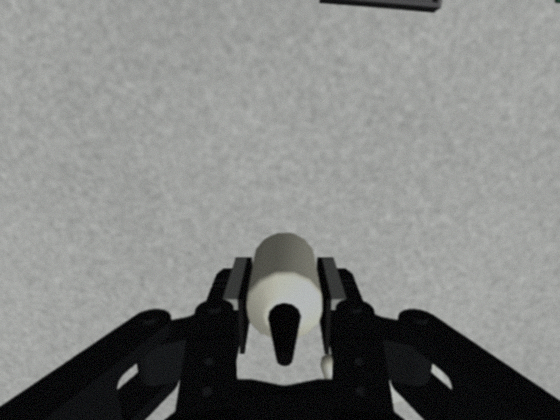

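Call:
play_rows([
  [1,4,0.6,0,0],
  [1,8.5,1.3,0,0],
  [1,13,2,0,0],
  [1,17.5,2.7,0,0],
  [1,22,3.4,0,0],
  [1,26.5,4,0,0],
  [1,31,4.7,0,0],
  [1,35.5,5.4,0,0],
  [1,40,6.1,0,0],
  [1,44,6.7,0,0],
])

```text
clock: 21.15
eef_pos: [587.1, 64.3, 177.7]
tool_rot: [-3.138, -0.0, 1.573]
force: [1.1, -1.1, -0.3]
width: 28.6
gripper_force: 59.3
```

Call:
play_rows([
  [1,4,0.7,0,0],
  [1,8,1.3,0,0],
  [1,11.5,1.8,0,0],
  [1,11.5,1.8,0,0],
  [1,11.5,1.8,0,0],
  [1,11.5,1.8,0,0],
])

```text
clock: 21.75
eef_pos: [605.5, 174.8, 178.4]
tool_rot: [-3.14, 0.002, 1.57]
force: [-0.3, -0.1, -0.1]
width: 28.5
gripper_force: 59.3
```

```bash
python3 look.py - dropper tray_three tape_a
```

```text
eef [605.8 174.6 178.8] yaw 89.9 w 28.2 ovh 25.0 q [-0.57  0.72  0.41  1.66 -0.36  0.84 -0.01]
dropper 0.86 [246, 232, 322, 368] z 207.3 rect [605.8 175.3] [7.  6.6] 57.6 low z 143.0
tray_three 0.8 [227, 38, 364, 269] z 15.6 rect [609.3 197. ] [185.   88.3] 83.1 low z 3.8
tape_a 0.8 [264, 67, 331, 134] z 31.3 rect [615.1 248.9] [46.3 45.6] 45.7 low z 16.8
```

Call:
play_rows([
  [1,0.2,0,4,0],
  [1,0.2,0,8,0],
  [1,0.2,0,11.5,0],
  [1,0.2,0,13.0,0],
  [1,0.2,0,13.4,0],
  [1,0.2,0,13.4,0],
  [1,0.2,0,13.4,0],
  [0,0.2,0,13.4,0],
  [0,0.2,0,13.4,0],
  [0,0.2,0,13.4,0],
])

```text
clock: 22.95
eef_pos: [606.4, 178.7, 45.9]
tool_rot: [3.141, -0.0, 1.571]
force: [-0.6, 0.0, 0.2]
width: 71.0
gripper_force: 0.0
```

Call:
play_rows([
  [0,0,0,0,0],
  [0,0,0,0,0],
  [0,0,0,-4,0],
  [0,0,0,-9,0],
  [0,0,0,-14,0],
  [0,0,0,-16,0],
  [0,-4,-3.3,-16,0],
  [0,-8,-6.6,-16,0],
  [0,-12,-9.9,-16,0],
  [0,-16.5,-13.2,-16,0],
])

```text
clock: 23.95
eef_pos: [479.3, 21.7, 205.7]
tool_rot: [3.141, -0.0, 1.572]
force: [1.3, -0.6, -0.2]
width: 85.7
gripper_force: 0.0
```

Call:
play_rows([
  [0,0,0,0,0],
  [0,0,0,0,0],
  [0,0,0,0,0],
])

```text
clock: 24.25
eef_pos: [482.0, 23.7, 205.6]
tool_rot: [3.14, -0.001, 1.572]
force: [-0.2, -0.1, -0.3]
width: 85.8
gripper_force: 0.0
```

```bash
python3 look.py w8.png dropper solvent
```

```text
eef [482.1  23.9 205.5] yaw 90.1 w 85.6 ovh 25.0 q [-0.4   0.5   0.43  2.04 -0.33  0.67  0.24]
dropper 0.65 [253, 179, 300, 237] z 63.9 rect [473.9   9.1] [26.1 25.8] 25.4 low z 9.2
dropper 0.64 [422, 0, 474, 18] z 48.9 rect [605.9 165.5] [ 3.7 18.4] 90.0 low z 7.5
dropper 0.41 [371, 309, 406, 366] z 43.3 rect [563.4 -65. ] [  7.7 173.7] 23.8 low z 6.5
solvent 0.96 [254, 180, 301, 236] z 63.9 rect [473.6   9.2] [26.1 26.1] 39.4 low z 8.6
solvent 0.96 [346, 192, 403, 251] z 63.9 rect [562.2  -1.8] [26.1 25.2] 4.5 low z 8.9
solvent 0.9 [134, 166, 192, 223] z 64.0 rect [379.3  20.7] [26.4 26.1] 58.6 low z 7.1
```

View pics/w8.png

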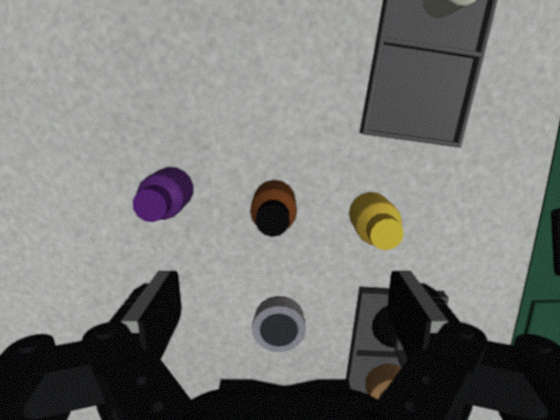

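The amber bottle with the black cap is at (274,210), about (474,9), between purple (162,195) and yellow (376,220). I'll turn the gripper 90° so the fingers stay clear of the look-alikes.

Call:
play_rows([
  [0,-1.5,-0.8,0,8.5],
  [0,-1.5,-0.8,0,17],
  [0,-1.5,-0.8,0,25.5],
  [0,-1.5,-0.8,0,34],
  [0,-1.5,-0.8,0,42.5],
  [0,-1.5,-0.8,0,51],
  [0,-1.5,-0.8,0,59.5],
  [0,-1.5,-0.8,0,68],
  [0,-1.5,-0.8,0,76.5],
  [0,-1.5,-0.8,0,85],
])

```text
clock: 25.4
eef_pos: [473.5, 8.6, 205.3]
tool_rot: [3.141, -0.0, 0.084]
force: [0.2, 0.6, 0.3]
width: 85.0
gripper_force: 0.0
```

Call:
play_rows([
  [0,0,0,0,5],
  [0,0,0,0,5],
  [0,0,0,0,5],
])

```text
clock: 25.7
eef_pos: [473.2, 8.3, 205.2]
tool_rot: [3.141, 0.0, 0.004]
force: [0.4, 0.4, 0.5]
width: 85.7
gripper_force: 0.0
```

```bash
python3 look.py - solvent
```

```text
eef [473.2   8.2 205.3] yaw 0.2 w 85.6 ovh 25.0 q [-0.66  0.61  0.89  2.07 -0.69  0.78 -0.91]
solvent 0.96 [264, 163, 310, 220] z 64.0 rect [473.6   8. ] [26.3 26. ] 0.0 low z 11.6
solvent 0.69 [273, 53, 327, 109] z 64.2 rect [563.   -3.1] [26.4 25.7] 0.2 low z 38.5
solvent 0.56 [250, 260, 292, 325] z 63.9 rect [379.5  20.1] [26.1 25.5] 74.5 low z 7.1
```

Call:
play_rows([
  [0,0,0,5,0],
  [0,0,0,10,0],
  [0,0,0,14.5,0],
  [0,0,0,16.6,0],
  [0,0,0,16.6,0],
  [1,0,0,16.6,0],
  [1,0,0,16.6,0],
  [1,0,0,16.6,0],
  [1,0,0,16.6,0],
  [1,0,0,16.6,0],
])

```text
clock: 26.8
eef_pos: [473.9, 7.9, 41.1]
tool_rot: [-3.141, -0.003, 0.001]
force: [-1.1, 0.1, 9.6]
width: 38.3
gripper_force: 59.2
```

Call:
play_rows([
  [1,0,0,0,0],
  [1,0,0,0,0],
  [1,0,0,-1,0],
  [1,0,0,-5,0],
  [1,0,0,-10,0],
  [1,0,0,-14,0],
  [1,0,0,-14,0],
  [1,0,0,-14,0],
])

```text
clock: 27.6
eef_pos: [473.2, 8.4, 180.7]
tool_rot: [-3.141, -0.002, 0.002]
force: [0.1, 0.4, -1.2]
width: 38.2
gripper_force: 60.5
```

Call:
play_rows([
  [1,1.2,-0.9,0,-8],
  [1,2.5,-1.9,0,-16],
  [1,3.7,-2.9,0,-24],
  [1,5,-3.9,0,-32],
  [1,6.2,-4.8,0,-40],
  [1,7.5,-5.8,0,-48],
  [1,8.7,-6.8,0,-56],
  [1,10,-7.7,0,-64],
  [1,11.2,-8.7,0,-72],
  [1,12.4,-9.6,0,-80],
])

```text
clock: 28.6
eef_pos: [596.0, 104.4, 177.7]
tool_rot: [-3.138, 0.001, 1.402]
force: [0.3, -0.3, -0.4]
width: 38.1
gripper_force: 60.6
```

Call:
play_rows([
  [1,0,0,0,-8],
  [1,0,0,0,-8],
  [1,0,0,0,-8],
])

```text
clock: 28.9
eef_pos: [595.9, 103.3, 178.3]
tool_rot: [-3.139, 0.0, 1.532]
force: [0.2, -0.3, -0.6]
width: 38.0
gripper_force: 60.6
```

```bash
python3 look.py w9.png solvent tray_three dropper
```

```text
eef [596.1 103.2 178.6] yaw 87.8 w 38.0 ovh 25.0 q [-0.46  0.69  0.39  1.73 -0.35  0.79  0.06]
solvent 0.78 [237, 225, 337, 378] z 200.8 rect [596.  102.7] [27.3 26.2] 72.5 low z 145.0
solvent 0.77 [0, 267, 78, 336] z 63.7 rect [380.8  20.8] [26.9 24.2] 76.2 low z 5.6
solvent 0.69 [231, 324, 250, 359] z 64.1 rect [556.3  -3. ] [10.5 26.3] 3.0 low z 51.8
tray_three 0.63 [230, 3, 368, 244] z 15.6 rect [604.4 157.3] [185.8  88.5] 83.0 low z 3.7
dropper 0.69 [275, 78, 320, 122] z 74.8 rect [607.8 178. ] [6.  6.2] 62.5 low z 46.3
```

View pics/w9.png

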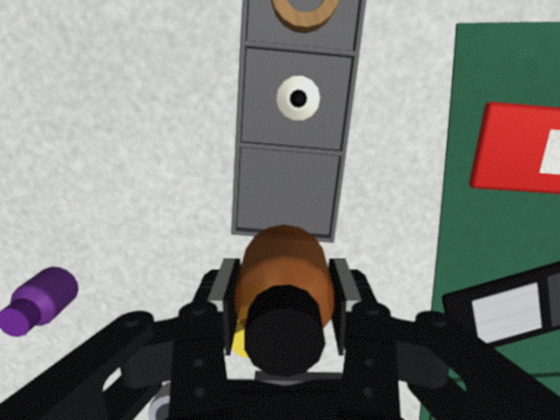

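Call:
play_rows([
  [1,0,0,4,0],
  [1,0,0,8,0],
  [1,0,0,11.5,0],
  [1,0,0,13.0,0],
  [1,0,0,13.3,0],
  [1,0,0,13.3,0],
  [1,0,0,13.3,0],
  [0,0,0,13.3,0],
  [0,0,0,13.3,0],
  [0,0,0,13.3,0],
])

```text
clock: 30.1
eef_pos: [597.3, 103.9, 47.1]
tool_rot: [3.141, -0.0, 1.536]
force: [-0.3, -0.5, -0.3]
width: 79.7
gripper_force: 0.0
```

Call:
play_rows([
  [0,0,0,0,0],
  [0,0,0,0,0],
  [0,0,0,-4,0],
  [0,0,0,-9,0],
  [0,0,0,-14,0],
  [0,0,0,-18,0],
  [0,-4,-6,-18,0],
  [0,-8,-12,-18,0],
  [0,-8,-16,-18,0],
  [0,-8,-16,-18,0],
])

```text
clock: 31.1
eef_pos: [430.1, 27.9, 226.5]
tool_rot: [-3.139, -0.0, 1.534]
force: [0.6, -0.2, 0.5]
width: 85.6
gripper_force: 0.0
```

```bash
sed -i 's/0.png/1.png/' a.py; python3 a.py | cut -c1-170; python3 -c "
import cv2;i=cv2.imread('pics/top1.png')[140:300,100:490];cv2.imwrite('pics/top1c.png',cv2.resize(i,None,fx=2,fy=2))"
```

```text
scene lifter 0.75 [260, 270, 286, 297] ctr [601.0, -127.0] z 64 rgb [43, 43, 43]
scene tape_a 0.9 [242, 294, 268, 315] ctr [595.0, -197.0] z 32 rgb [96, 75, 52]
scene tape_a 0.51 [352, 170, 375, 188] ctr [616.0, 247.0] z 30 rgb [88, 68, 46]
scene solvent 0.86 [281, 221, 299, 245] ctr [564.0, -3.0] z 62 rgb [122, 106, 25]
scene solvent 0.81 [318, 195, 339, 223] ctr [599.0, 101.0] z 66 rgb [57, 38, 23]
scene solvent 0.79 [224, 176, 242, 204] ctr [380.0, 19.0] z 62 rgb [71, 43, 83]
scene dropper 0.62 [342, 183, 360, 204] ctr [609.0, 175.0] z 60 rgb [101, 99, 93]
scene tray_two 0.79 [226, 259, 305, 334] ctr [597.0, -160.0] z 16 rgb [72, 70, 70]
scene tray_three 0.73 [302, 163, 384, 234] ctr [607.0, 176.0] z 14 rgb [74, 72, 72]
scene tin 0.24 [340, 121, 357, 136] ctr [502.0, 368.0] z 52 rgb [56, 56, 55]
scene eyepiece 0.78 [339, 119, 355, 141] ctr [501.0, 368.0] z 52 rgb [54, 55, 54]
top lifter 0.86 [336, 168, 361, 192] ctr [600.0, -126.0] z 65 rgb [25, 25, 26]
top tape_a 0.72 [369, 166, 390, 189] ctr [594.0, -196.0] z 31 rgb [76, 55, 33]
top tape_a 0.64 [174, 165, 194, 185] ctr [613.0, 2
[... 328 characters left out ...]
15 rgb [52, 52, 56]
top tin 0.72 [334, 217, 362, 240] ctr [477.0, -118.0] z 26 rgb [59, 61, 69]
top eyepiece 0.51 [115, 216, 137, 231] ctr [500.0, 371.0] z 54 rgb [33, 36, 37]
{'clock': 32.0, 'qpos': array([-0.46290733,  0.40580284,  0.45165738,  2.13019605, -0.2839377 ,
        0.66229789,  0.14801167]), 'qd': array([-7.54945794e-04, -7.71444246e-04,  5.19982051e-04,  1.77390712e-03,
        8.44352600e-05, -1.00735785e-03,  1.09850902e-03]), 'tau': array([-5.22464150e-03, -3.56576264e+01,  3.79261672e+00, -1.36373556e+01,
        7.83214899e-03,  5.74503229e-04, -1.06088015e-05]), 'eef_pos': array([434.29400833,  29.29734406, 226.43167043]), 'tool_rot': array([-3.14153426e+00,  3.41653054e
```

View pics/top1c.png

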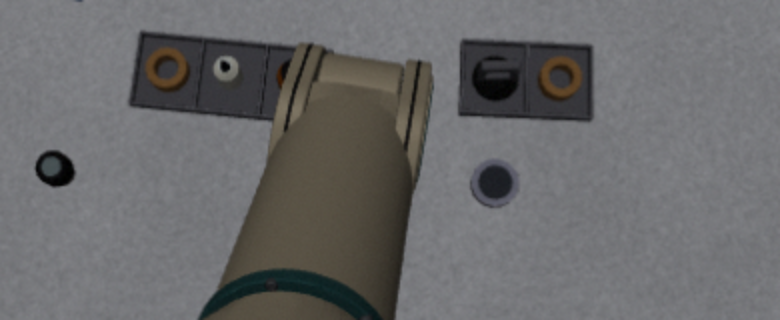

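View pics/scene1.png

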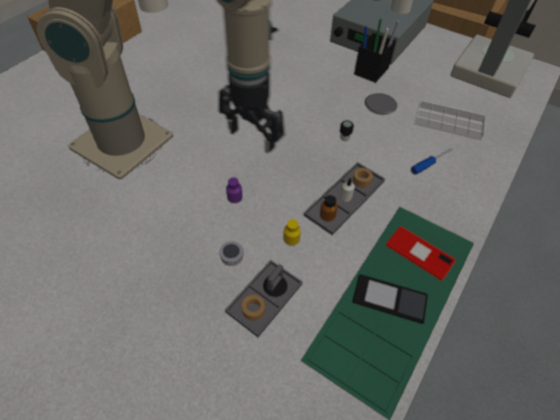

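All five items stand in their bays: lifter at scene (274,284), tapes at (253,306) and (363,178), solvent at (328,209), dropper at (349,192). The tin and eyepiece haven't moved, so I'm handing the job in.

```bash
python3 -c "
from cell import ctrl; print(ctrl.finish_job())"
```

```text
the job is handed in; nothing more can be done
None
```

I made up both kits and handed the job in at about 32 s; the last pictures show every item upright in its own bay and the tin and eyepiece unmoved, but no verdict came back.

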